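Make up a climber kit and a potting kit

ROBOT

A 7-joint arm with a two-finger parallel gripper is mounted at the origin on the work surface. World frame = base frame: x ahead of the robot, y to its left, z up, the work surface at z = 0. Lengths are in mm, angles in rad, forces in N, time in s.
With the tool pointing down it reaches from about 400 to 900 mm from the base axis. Payload 5.6 kg.
Tool frame: the origin (TCP) lies midway between the tips of the shut fingers; the grasp point (between the pads) lies 19 mm behind it; z points along the fingers, y is the line along which they close (so a half turn about z gives the same grasp; the last joint's range is limited). The gripper opens to 92 mm and grips with 3 to 60 N. Pads are 20 mm wide; open, the fingers measure 128 mm over their backs; the gripper's body (75 mm by 189 mm) begins 69 mm behind the grasp point.
Start: joints at [1.305, 0.468, -0.012, 1.603, 0.006, 1.071, -0.056], TCP at [143.582, -633.951, 214.592] pointing down, gripper open.
Joint ranges: [-2.53, 2.53], [-0.31, 2.02], [-1.57, 1.55], [0.28, 2.44], [-1.29, 4.43], [0.15, 1.84], [-2.92, 2.92]. Speed limits (rad/s): [2.57, 2.57, 3.14, 3.14, 3.14, 3.14, 3.14].

INTERFACE

Orientations are given as a rotation vector (axis times angle).
In Python, from cell import robot, grip, kin, viewer gives the robot as it stands. Calls block until the motion is done:
- robot.movep(position, orientation): joint-space move of the TCP to a pose.
- robot.servo_line(position, feed=150, rotation=None): straight line of the TCP; rotation=None keeps the orientation; feed is the mean speed in mm/s.
- robot.goto_joints(angles): joint-space move.
- grip(opening, newtons=None): opening from 0.0 (shut) to 1.0 (fully open); newtons is the grip in N (None keeps the last); returns when the fingers have stopped.
- robot.hold(seconds).
- kin.ik(position, orientation): joint angles nearest the present ones, or None.
- robot.observe(): the state.
- viewer.read_camera(name): name is "side" or "top" or "wrist"; returns the picture (420x560x3 uint8, red, green, blue); there is no depth.
- viewer.camera_info(name): a dict with "camera_matrix" (3x3 intrinsics, pixels), "k1" (the pictures are not rectified: a ray, as slopes to the right and down, at radius r is drawn at 1 + k1 r^2 times it, then the intrinsics apply), "R" (3x3) and "t" (3): a world point X has camera coordinates R X + t. Camera axes: x right, y down, z forward; pixel columns grow to the right and rows downward; lengths in mm; the calibration is good to about 2 mm. A picture is of the moment at which its call begins: read the wrist's pose just before it. camera_info takes no time and is no camera call; for the wrist camera it gives the pose at the moment of the call.
A pose or a line that the arm cannot do raises robot.IKError and nothing moves.
- robot.job_done(): hands the job in; it is judged then, once.
Trained networks look in the newest picture that a camera, given by its name, has taken for a name from the list of things; names that differ only in an ending like _2 or _b are one class to them, and where a whole thing is asked for, a point or a joint stands for the part that bears it (a point fixed in the world has none). Each returns a list of dicts, best first, with "confidence" (0 to 1); they miss things now and then, are a little off and sometimes report something else, mostly with a low value. They report only what shows in the picture. A call takes as long as a camera call. They do not tell look-alikes from the thing itself.
- viewer.silhouettes(name, camera): "mask" (420x560 bool, what is visible of it).
- viewer.pinpoint(name, camera): "at" ([x, y, z] in mm, in the coordinates of the camera as it stood for that picture, good to about 4 mm: a listed point, or the origin of a listed thing).
The state is a dict: "t": time; "joints": joint angles; "joint_velocities": joint speeds; "joint_torque": joint torques, N m; "tcp_pos": TCP position; "tcp_rot": TCP orientation; "contact_force": force on the tool from outside, world axes, zero at the start; "wrist_torque": the same for the moment, N m; "grip_width": opening from 0.0 (shut) to 1.0 (fully open); "grip_force": force on a finger pad.
Only numpy, scipy, OpenCV 4.12 (cv2) and the standard library are available. Lean on these libraries where they do the work, as an engineer would, in place of code of your own. Each camera call takes 0.05 s, during which the arm holds its last target. There are 200 camera calls.

TASK

Make up two plant-care kits from the stock on the stepped acrylic stand. The narrow tray gets the climber kit: the tweezers lying lengthwise in its long bay and the large vine anchor in its short bay; the broad tray gets the potting kit: the spoon lying lengthwise in its long bay, and the bowl and the small vine anchor upright in the two square bays, one in each, either way round. Everything must lie flat on the floor of its bay, not on a ridge or rim, and the amber jar and the terracotta pot stay where they stand among the stock.

Things in the scene. Friction and masses are not known exactly. Their poses are not given: they have to be found in the camera images.
- stand: Fixed stepped acrylic stand, 320 (x) by 360 mm (y). Origin under its centre at table height, +x away from the robot. Lower tier: local x -160 to -5, top 20 mm above the table, holds bowl, both anchors and jar in any order 80 mm apart, near x -80. Upper tier: x -5 to +160, top at 55 mm, holds tweezers, spoon and pot, 100 mm apart, near x +77. Lips 5 mm high on sides, near and far edges.
- narrow_tray: Fixed narrow acrylic tray, 280 x 80 mm (x by y), left or right of the stand. Origin under its centre. Heights from the table: floor 4 mm, rim 10 mm, one cross ridge 8 mm (rim and ridge 4 mm thick). Long bay: local x -136 to +46, y -36 to +36 (middle x -45). Short bay: x +50 to +136, y -36 to +36 (middle x +93).
- broad_tray: Fixed broad acrylic tray, 200 x 170 mm (x by y), on the other side of the stand. Origin under its centre. Heights from the table: floor 4 mm, rim 10 mm, ridges 8 mm (rim and ridges 4 mm thick). Long bay: local x -96 to +96, y -81 to -17 (middle 0, -49). Two square bays: x -96 to -2 and +2 to +96, y -13 to +81 (middles x -49 and +49, y +34).
- tweezers: Grey silicone tweezers, shut and rigid, lying along their x: 133 mm long, with a sleeve in the middle 60 mm long (x), 16 mm wide (y) and 14 mm high to grip. Origin at the underside of the sleeve's middle. Mass about 30 g.
- spoon: Steel spoon lying along its x: 150 mm long, straight handle 12 mm wide (y) and 12 mm high from local x -75 to +42, round bowl 36 mm across and 12 mm high about local x +57. Origin at the underside, on the handle near its balance point. Mass about 50 g.
- large_anchor: Large olive resin vine anchor standing upright: round foot 46 mm in diameter and 6 mm thick carrying an upright loop, 38 mm long along local y and 12 mm thick along local x, top 36 mm above the underside. Grip the loop across its 12 mm (closing along local x). Origin at the centre of the underside. About 30 g.
- small_anchor: Small olive resin vine anchor standing upright: round foot 30 mm in diameter and 6 mm thick carrying an upright loop, 22 mm long along local y and 12 mm thick along local x, top 36 mm above the underside. Grip the loop across its 12 mm (closing along local x). Origin at the centre of the underside. About 30 g.
- bowl: White ceramic bowl, round, 64 mm across from 20 mm height up to the rim at 38 mm, wall 4 mm, foot 44 mm across. Can be gripped across its outside. Origin at the centre of the underside. About 110 g.
- jar: Amber glass jar with aluminium lid, 36 mm across, 50 mm high, loose on the lower tier among the stock; stays where it is. Origin at the centre of the underside.
- pot: Small terracotta pot, 50 mm across the rim, 45 mm high, loose on the upper tier among the stock; stays where it is. Origin at the centre of the underside.
Mind the look-alikes: they are no part of the job. Of the things shaped like the spoon, the steel one is meant.

How it is judged:
By the outcome, as a careful person would: the job done as asked, in the order asked, and still so for the second after the job is handed in, with the robot touching nothing.
It also fails if it takes over 115 s, if anything falls off the work surface, if the arm or the gripper's body presses on something with over 40 N, if the wrist force passes 120 N, or if a joint passes its speed limit or range.

## Working session

There is one attempt and no reset: what is moved stays moved. The work goes in short steps, each a Python script; the robot and the scene stay as the last script left them, time stands still between calls to the robot, and variables do not carry over. Pictures are saved under pics/ and viewed, at most 14 in all, crops included, and the job is handed in when it is done.

```bash
ls; mkdir -p pics
python3 - <<'E'
from cell import robot, grip, kin, viewer
import cv2
s=robot.observe(); print(s['t'],s['tcp_pos'],s['tcp_rot'],s['grip_width'])
for c in("top","side","wrist"):
    i=viewer.camera_info(c); print(c,i)
    p=viewer.read_camera(c); cv2.imwrite(f"pics/{c}0.png",p[:,:,::-1])
    if c=="top":
        for n in "stand narrow_tray broad_tray tweezers spoon large_anchor small_anchor bowl jar pot".split():
            R,t=i["R"],i["t"]
            for d in viewer.pinpoint(n,c): print(n,round(d["confidence"],2),(R.T@(d["at"]-t)).round(0))
E
```

```text
pics
0.0 [ 143.40954294 -633.40841737  213.65992311] [-3.12047855e+00 -3.48957212e-01  5.08413063e-04] 0.9993291067993878
top {'camera_matrix': array([[528.33978279,   0.        , 280.08719189],
       [  0.        , 528.33978279, 200.53720344],
       [  0.        ,   0.        ,   1.        ]]), 'k1': -0.07711778421615677, 'R': array([[ 0.02003103, -0.99977241, -0.00734115],
       [-0.98017061, -0.01818942, -0.19731884],
       [ 0.1971404 ,  0.01114808, -0.98031188]]), 't': array([  -3.03568302,  599.17785738, 1123.57816603])}
stand 0.81 [567.   0.  -1.]
narrow_tray 0.92 [ 471. -332.   -1.]
broad_tray 0.94 [474. 331.  -0.]
tweezers 0.82 [637.  -3.  53.]
spoon 0.91 [707. 311.  -2.]
spoon 0.68 [643.  97.  56.]
large_anchor 0.85 [482. 113.  21.]
small_anchor 0.6 [ 484. -122.   19.]
bowl 0.66 [483. -49.  22.]
jar 0.53 [484.  38.  20.]
pot 0.69 [ 643. -110.   52.]
pot 0.34 [487.  35.  20.]
side {'camera_matrix': array([[474.69781959,   0.        , 281.99069299],
       [  0.        , 474.69781959, 214.51633278],
       [  0.        ,   0.        ,   1.        ]]), 'k1': -0.062427668848804754, 'R': array([[ 0.91928921, -0.39344826,  0.01028606],
       [-0.26581677, -0.6399283 , -0.7209946 ],
       [ 0.29025642,  0.66006835, -0.69286433]]), 't': array([-532.6567944 ,  216.37111481,  934.19291025])}
wrist {'camera_matrix': array([[345.02938614,   0.        , 284.94213369],
       [  0.        , 345.02938614, 203.81480283],
       [  0.        ,   0.        ,   1.        ]]), 'k1': -0.08820032277772584, 'R': array([[ 2.21011656e-01, -9.75271118e-01, -3.08054131e-04],
       [-9.35542439e-01, -2.12097731e-01,  2.82444503e-01],
       [-2.75525303e-01, -6.21353295e-02, -9.59283591e-01]]), 't': array([-649.57743617,  -33.05898022,  391.36426306])}
```

View pics/top0.png

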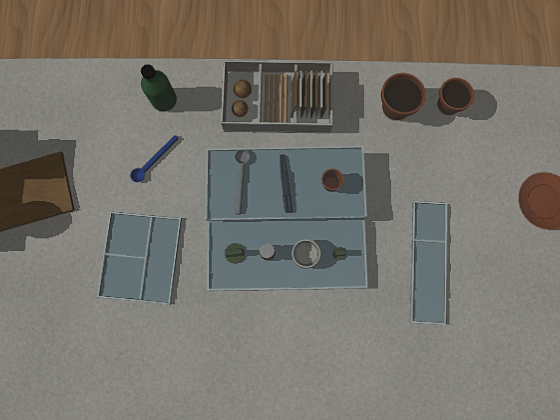

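View pics/side0.png

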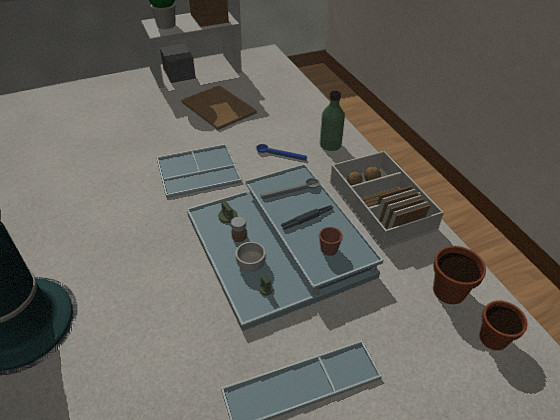

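```bash
cat > h.py <<'E'
from cell import robot, grip, kin, viewer
import numpy as np, cv2
from scipy.spatial.transform import Rotation as Ro
def rot(theta, now=None):
    "tool down, fingers closing along world angle theta; half turn chosen by least joint 7"
    out=[]
    for k in (0,1):
        a=theta+np.pi/2+k*np.pi
        out.append((Ro.from_euler('z',a)*Ro.from_euler('x',np.pi)).as_rotvec())
    return out
def pose(p,theta):
    q0=robot.observe()['joints']
    c=[(r,kin.ik(p,r)) for r in rot(theta)]
    c=[(abs(q[6]),r) for r,q in c if q is not None]
    return min(c,key=lambda v:v[0])[1]
def plane(px,info,z):
    "pixels -> world points on height z"
    K,k1,R,t=info["camera_matrix"],info["k1"],np.array(info["R"]),np.array(info["t"])
    d=np.array([k1,0,0,0],float)
    n=cv2.undistortPoints(np.float64(px).reshape(-1,1,2),K,d).reshape(-1,2)
    r=np.c_[n,np.ones(len(n))]@R; C=-R.T@t
    return C+r*((z-C[2])/r[:,2])[:,None]
def look(tag):
    i=viewer.camera_info("wrist"); p=viewer.read_camera("wrist")
    cv2.imwrite(f"pics/{tag}.png",p[:,:,::-1]); return i
def find(n,i,cam="wrist"):
    return [(round(d["confidence"],2),(np.array(i["R"]).T@(d["at"]-i["t"])).round(1)) for d in viewer.pinpoint(n,cam)]
def rect(n,i,z,cam="wrist",k=0):
    "min-area rect of k-th silhouette on height z: centre, sides, angle of long side (deg)"
    m=viewer.silhouettes(n,cam)
    o=[]
    for d in m:
        c=max(cv2.findContours(d["mask"].astype(np.uint8),cv2.RETR_EXTERNAL,cv2.CHAIN_APPROX_NONE)[0],key=cv2.contourArea)
        w=plane(c,i,z)[:,:2].astype(np.float32)
        b=cv2.boxPoints(cv2.minAreaRect(w)); e=[b[1]-b[0],b[2]-b[1]]
        L=max(e,key=np.linalg.norm); a=np.degrees(np.arctan2(L[1],L[0]))
        o.append((round(d["confidence"],2),b.mean(0).round(1),[round(float(np.linalg.norm(v)),1) for v in e],round(float((a+90)%180-90),1)))
    return o
E
python3 - <<'E'
from h import *
i=viewer.camera_info("wrist"); s=robot.observe()
C=-i["R"].T@i["t"]; T=Ro.from_rotvec(s["tcp_rot"]).as_matrix()
print("cam in tool",T.T@(C-s["tcp_pos"]), "axis in tool",T.T@i["R"][2])
p=lambda x,y,z:([x,y,z],rot(np.pi/2))
def go(x,y,z):
    robot.movep([x,y,z],pose([x,y,z],np.pi/2))
go(470,-300,260); i=look("w_narrow"); print(find("narrow_tray",i),rect("narrow_tray",i,10))
go(530,0,280); i=look("w_stand"); print(find("stand",i))
for n,z in dict(tweezers=62,spoon=61,large_anchor=26,small_anchor=26,bowl=58,jar=70,pot=100).items(): print(n,find(n,i),rect(n,i,z))
go(470,300,260); i=look("w_broad"); print(find("broad_tray",i),rect("broad_tray",i,10)); print(robot.observe()['t'])
E
```

```text
cam in tool [  78.90793261   -0.29769579 -169.99247398] axis in tool [-2.82403155e-01 -2.34365907e-04  9.59295785e-01]
[(0.88, array([ 469.9, -340.3,    1.4]))] [(0.97, array([ 472.2, -336.1], dtype=float32), [279.8, 81.5], -3.0)]
[(0.95, array([565.5,  -5.7,  -3.4]))]
tweezers [(0.78, array([636.8,  -5.6,  55.9]))] [(0.62, array([637.4,  -3.2], dtype=float32), [17.9, 131.6], 7.0)]
spoon [(0.75, array([640.1, 100.9,  54.1])), (0.74, array([706.9, 311.3,  -3. ]))] [(0.94, array([671.7, 282.2], dtype=float32), [115.2, 34.5], -38.6), (0.89, array([642.3,  95.9], dtype=float32), [34.3, 154.3], 2.4)]
large_anchor [(0.72, array([481.1, 110.9,  18.7]))] [(0.65, array([481.9, 109. ], dtype=float32), [44.5, 44.3], -43.2)]
small_anchor [(0.75, array([ 487.2, -129.6,   21.6])), (0.46, array([640.1,  99.9,  53.8]))] [(0.58, array([ 487.2, -130. ], dtype=float32), [36.4, 28.2], -65.7)]
bowl [(0.65, array([479.6, -53.8,  26.4]))] [(0.57, array([481.9, -50.3], dtype=float32), [62.3, 64.1], 89.5)]
jar [(0.76, array([487.2,  37.3,  20.8]))] [(0.7, array([483.4,  33.4], dtype=float32), [32.7, 36.4], 45.5)]
pot [(0.72, array([ 640.4, -105.3,   51.2]))] [(0.73, array([635., -90.], dtype=float32), [59.4, 20.8], -13.3), (0.61, array([480.4,  30.5], dtype=float32), [28.7, 32.8], 45.8)]
[(0.62, array([468.7, 328.8,  -1.1]))] [(0.97, array([470.5, 332.2], dtype=float32), [200.7, 170.0], -4.2)]
6.5
```

Run:
```python
import cv2
p=cv2.imread("pics/w_stand.png"); cv2.imwrite("pics/w_stand2.png",cv2.resize(p[:],(800,600)))
```

```text
(no output)
```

View pics/w_stand2.png

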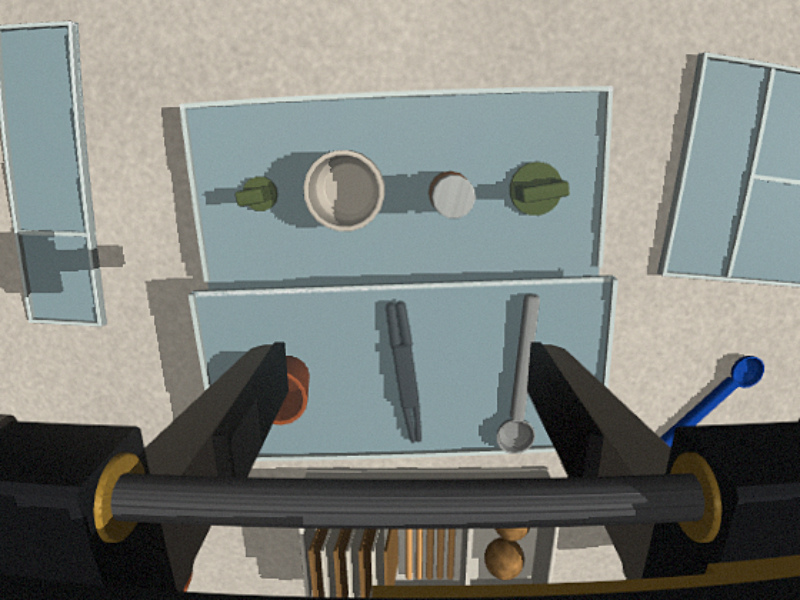

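Run:
```python
import cv2,numpy as np
p=cv2.imread("pics/w_stand.png"); f=lambda x,y,w,h,s:cv2.resize(p[y:y+h,x:x+w],None,fx=s,fy=s,interpolation=cv2.INTER_CUBIC)
a=f(155,115,50,40,8); b=f(350,105,50,40,8)   # 400x320 each
c=f(340,200,200,120,2.3)
o=np.zeros((600,800,3),np.uint8); o[:320,:400]=a; o[:320,400:]=b; o[322:322+c.shape[0],:c.shape[1]]=c
cv2.imwrite("pics/crop1.png",o)
```

```text
(no output)
```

View pics/crop1.png

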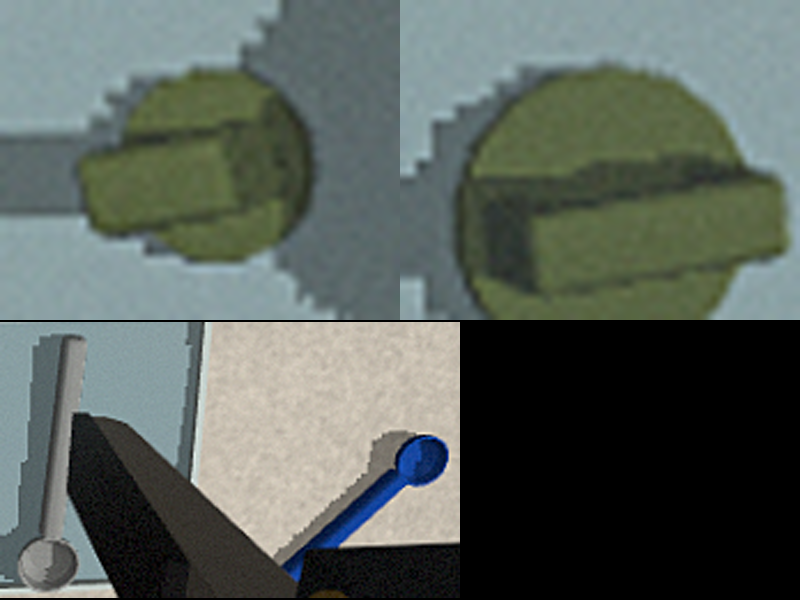

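```bash
cat >> h.py <<'E'
def caminfo(tcp,a=np.pi):
    i=dict(viewer.camera_info("wrist")); T=(Ro.from_euler('z',a)*Ro.from_euler('x',np.pi)).as_matrix()
    z=np.array([-.2824,0,.9593]); x=np.array([0,1.,0]); Rr=np.array([x,np.cross(z,x),z])
    i["R"]=Rr@T.T; i["t"]=-i["R"]@(np.array(tcp)+T@[78.9,-.3,-170]); return i
E
python3 - <<'E'
from h import *
i=caminfo([530,0,280])
for n,c,o in (("small",[(80,160),(225,135),(240,210),(97,235)],(155,115)),("large",[(135,213),(380,178),(387,248),(140,292)],(350,105))):
    w=plane(np.array(c)/8+o,i,56)[:,:2]; d=w[1]+w[2]-w[0]-w[3]
    print(n,w.mean(0),np.linalg.norm(d)/2,np.degrees(np.arctan2(d[1],d[0])))
w=plane([(372.2,206.5),(360.9,304.8)],i,66)[:,:2]; d=w[1]-w[0]; print("spoon",w,w.mean(0),np.linalg.norm(d),np.degrees(np.arctan2(d[1],d[0])))
E
```

```text
small [ 488.99546225 -125.67102425] 21.442758841391 98.87908602976968
large [484.58096234 110.55547935] 35.51628962780083 99.60314263529133
spoon [[567.41976581 101.75115344]
 [699.59012949  97.42973424]] [633.50494765  99.59044384] 132.24099099603143 -1.8726657171462138
```

```bash
cat >> h.py <<'E'
D=np.radians
def st():
    s=robot.observe(); return round(s['t'],1),s['tcp_pos'].round(1),round(s['grip_width']*92,1),np.round(s['contact_force'],1)
def pick(xy,theta,z,opening,N,zt=190):
    r=pose([*xy,zt],D(theta)); robot.movep([*xy,zt],r); grip(opening/92,N)
    robot.servo_line([*xy,z+25],300); robot.servo_line([*xy,z],60); print("at",st())
    grip(0,N); print("gripped",st())
    robot.servo_line([*xy,zt],200); print("lifted",st())
def place(xy,theta,z,opening,zt=190):
    r=pose([*xy,zt],D(theta)); robot.movep([*xy,zt],r)
    robot.servo_line([*xy,z+25],250); robot.servo_line([*xy,z],40); print("down",st())
    grip(opening/92); robot.servo_line([*xy,z+30],100); robot.servo_line([*xy,zt],350); print("placed",st())
def tray(c,yaw,l):
    return np.array(c)+Ro.from_euler('z',D(yaw)).as_matrix()[:2,:2]@np.array(l,float)
NT=((472,-336.1),-3.0); BT=((470.5,332),-4.2)
E
python3 - <<'E'
from h import *
pick((637,-3.7),97,58,45,25)
place(tray(*NT,(-45,0)),87,8.5,26)
robot.movep([450,-300,300],pose([450,-300,300],np.pi/2)); i=look("n1")
print(find("tweezers",i),rect("tweezers",i,10))
E
```

```text
at (9.7, array([637. ,  -3.6,  57.9]), 45.2, array([0.2, 0.5, 0.4]))
gripped (10.3, array([637.1,  -3.7,  58.1]), 15.7, array([-0.9,  0.2,  0.7]))
lifted (11.1, array([636.3,  -4.2, 188.8]), 15.9, array([-0.1, -0.5, -1.1]))
down (14.3, array([ 427. , -333.9,    8.4]), 15.8, array([ 0.6,  1.3, -0.4]))
placed (15.7, array([ 427.1, -333.3,  190.1]), 26.2, array([ 0.3,  0.4, -1. ]))
[(0.62, array([ 424.9, -333.8,    3.4]))] [(0.71, array([ 422.7, -332.6], dtype=float32), [134.7, 19.9], -2.8)]
```

View pics/n1.png

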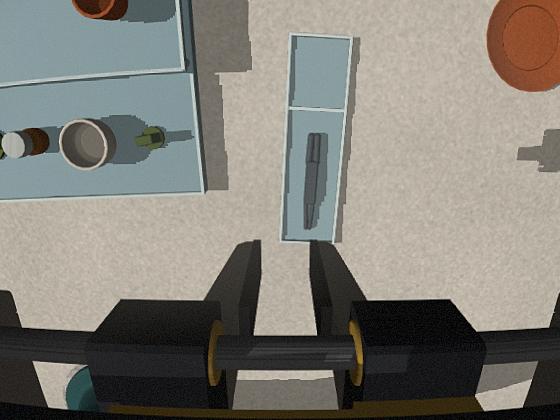

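Run:
```python
from h import *
pick((483,110.5),9.6,30,40,25)
place(tray(*NT,(93,0)),-3,15,26)
pick((642.4,99.3),88.1,58,40,35)
place(tray(*BT,(0,-49)),85.8,8.5,20)
robot.movep([450,300,300],pose([450,300,300],np.pi/2)); i=look("b1")
print(find("spoon",i),rect("spoon",i,10))
```

```text
at (19.5, array([482.9, 110.4,  29.8]), 40.0, array([-0.1, -0.2,  0.4]))
gripped (20.0, array([483.1, 110.5,  30.1]), 11.5, array([-0.2,  0.7,  1.7]))
lifted (21.0, array([482.1, 110.3, 189. ]), 11.4, array([ 0.6, -0.4,  0.7]))
down (24.2, array([ 564.8, -341.1,   14.8]), 11.8, array([ 0.3,  1. , -0.1]))
placed (25.6, array([ 564.9, -340.7,  190.5]), 26.2, array([-0.7, -0.4, -0.7]))
at (28.9, array([642.4,  99.2,  57.9]), 40.0, array([-0.9,  0.9,  0.1]))
gripped (29.4, array([642.5,  99.3,  58.2]), 11.5, array([0.1, 0.2, 1.9]))
lifted (30.3, array([641.5,  99.6, 188.8]), 11.4, array([ 0.4,  0.2, -0.7]))
down (33.8, array([467. , 283.1,   8.4]), 11.2, array([ 0.6, -0.1, -0.1]))
placed (35.2, array([466.6, 283.1, 190.1]), 20.0, array([ 0.5,  1.1, -0.9]))
[(0.78, array([710.1, 313. ,  -4. ])), (0.65, array([464.9, 284.6,   5.1]))] [(0.65, array([467.1, 287.3], dtype=float32), [32.9, 145.5], 0.2), (0.56, array([697.9, 316.4], dtype=float32), [61.5, 15.6], -39.9)]
```

View pics/b1.png

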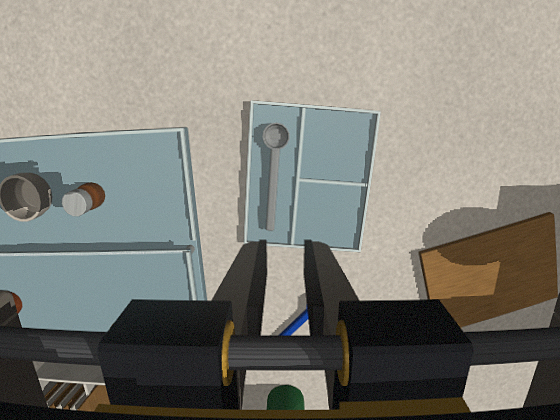

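Run:
```python
from h import *
pick((481.5,-50.8),0,40.5,91,30)
place(tray(*BT,(49,34)),-4.2,25.5,78)
pick((488,-126.5),8.9,30,40,25)
place(tray(*BT,(-49,34)),-4.2,15,26)
robot.movep([430,300,330],pose([430,300,330],np.pi/2)); i=look("b2")
for n in("bowl","small_anchor","spoon"): print(n,find(n,i))
robot.movep([470,-250,330],pose([470,-250,330],np.pi/2)); i=look("n2")
for n in("large_anchor","tweezers","jar","pot"): print(n,find(n,i))
a=np.hstack([cv2.imread("pics/b2.png")[:,100:500],cv2.imread("pics/n2.png")[:,100:500]]); cv2.imwrite("pics/fin.png",a); print(st())
```

```text
at (39.5, array([481.4, -50.9,  40.4]), 90.7, array([-0. , -0.6, -0.6]))
gripped (40.0, array([481.8, -50.8,  40.7]), 63.1, array([0.5, 0.6, 0.9]))
lifted (40.9, array([480.6, -50.6, 189. ]), 63.1, array([ 0.2, -0.3, -1.5]))
down (43.9, array([522. , 362.3,  25.4]), 63.2, array([-0.4, -0.5, -1.1]))
placed (45.3, array([521.7, 362.5, 190.6]), 78.0, array([-0.2,  0. , -1.1]))
at (49.0, array([ 487.9, -126.6,   29.9]), 40.0, array([ 0.2, -0.5,  0.5]))
gripped (49.5, array([ 488.1, -126.5,   30.1]), 11.8, array([ 0.2, -0.3,  1.1]))
lifted (50.5, array([ 487.2, -126.1,  189.1]), 11.6, array([-0.5, -0.1, -0.2]))
down (53.8, array([424.3, 369.4,  14.9]), 11.9, array([-0.3,  0.5, -0.3]))
placed (55.2, array([423.8, 369.7, 190.2]), 26.0, array([-0.5,  0.4, -2. ]))
bowl [(0.81, array([521.3, 359.2,   9.6])), (0.5, array([421.6, 365.5,   5.8]))]
small_anchor [(0.75, array([426.6, 365.5,   0.8]))]
spoon [(0.76, array([465.1, 283.9,   6. ])), (0.68, array([707.2, 312.8,   1.6]))]
large_anchor [(0.8, array([ 567. , -342.3,    4.9]))]
tweezers [(0.69, array([ 423.8, -337. ,    6.6]))]
jar [(0.6, array([484.4,  35.4,  22. ])), (0.43, array([ 565.9, -346. ,    2.6]))]
pot [(0.73, array([ 639.3, -103.3,   49. ]))]
(59.1, array([ 470.3, -249.5,  329.9]), 26.3, array([ 0.6, -0.4, -0.3]))
```

View pics/fin.png

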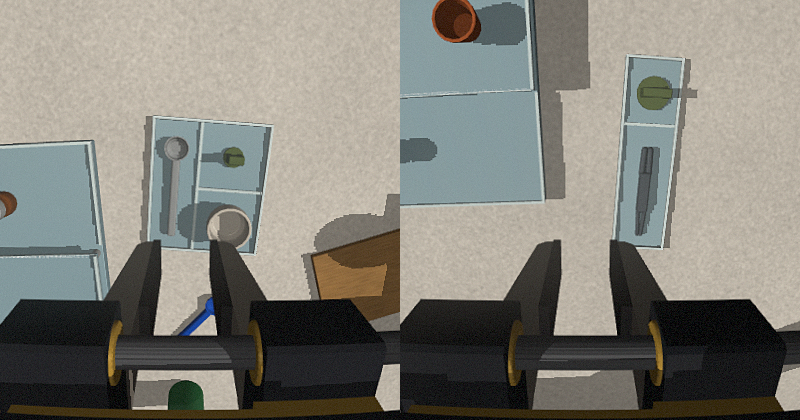

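The left half shows the spoon (173,185), small anchor (233,157) and bowl (228,228), each in its bay. The right half shows the large anchor (655,93) upright in the short bay and the tweezers (646,190) in the long bay. The jar and pot have not moved.

```bash
python3 -c "
from h import *
print(robot.job_done())"
```

```text
the job is handed in; nothing more can be done
None
```

Both kits are made up and the job is handed in at about 59 s: all five items lie in their bays in the final wrist pictures, and the jar, the pot and the blue look-alike spoon stayed where they were.

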